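Turn the ointment spatula the right way round in its slotted block

ROBOT

A 6-joint arm with a two-finger parallel gripper is mounted at the origin on the work surface. World frame = base frame: x ahead of the robot, y to its left, z up, the work surface at z = 0. Lengths are in m, angles in rad, forces in N, time in s.
With the tool pointing down it reaches from about 0.35 to 0.85 m from the base axis. Payload 8.1 kg.
Tool frame: the origin (TCP) lies at the very end of the fingers, on their centre line; the grasp point (between the pads) lies 19 mm behind it; z points along the fingers, y is the line along which they close (so a half turn about z gives the same grasp; the last joint's range is limited). The gripper opens to 93 mm and grips with 3 to 60 N. Pads are 15 mm wide; open, the fingers measure 128 mm over their backs; the gripper's body (75 mm by 188 mm) begins 65 mm behind the grasp point.
Start: joints at [-1.318, 0.13, 1.488, -0, 1.523, -0.085], TCP at [0.199, -0.566, 0.219] pointing down, gripper open.
Joint ranges: [-2.96, 2.96], [-0.89, 2.26], [0.02, 2.5], [-1.34, 4.48], [0, 2.73], [-2.66, 2.66]. Speed limits (rad/s): [2.39, 2.39, 2.79, 3.14, 3.14, 3.14].

INTERFACE

Orientations are given as a unit quaternion [x, y, z, w].
In Python, from station import manip gives the robot as it stands.
- The arm moves only by the tool servo_tool, never from a script. Its argument "series" is a list that holds one entry, the list of rows, each a list of 7 numbers: the turn, a rotation vector about the tool's x, y, z as a fraction of full scale, then the shift along the tool's x, y, z as a fraction of full scale, then the closure, from -1 (fully open) to 1 (shut). In form: [[[rx, ry, rz, tx, ty, tz, grip], ...]]. A call has exactly 8 rows; each row shifts and turns the commanded pose from where the row before left it, along the tool's axes as they then stand; what a row does not reach is not made up. Full scale, the value 1, is 2 cm for a shift and 120 degrees for a turn. A row lasts 1/12 s, in which the tool goes at most 41.7 mm and 7.16 degrees, less where a joint would pass 70% of its speed; a pose out of reach is approached as far as the arm can. A call with a number of a shift or a turn outside -1 to 1 is refused whole. A call with a gripper value outside its range is refused whole. The fingers move at their own pace and stop on an object; "newtons" is the grip in N (left out, the last holds). Time passes only in rows, so rows that do not move let the fingers close, or fill a call up. It gives the time, the measured TCP pose, the force, the opening and the grip force at its end, in the units of the state.
- manip.read_state(): the state, without advancing time (a new reading comes with each control period).
- manip.grab_frame(name): name is "scene" or "top"; returns a dict with "color" (384x512x3 uint8, red, green, blue), "camera_matrix" (3x3 intrinsics, pixels), "T" (4x4, takes a point from camera to world coordinates). Camera axes: x right, y up, looking along -z (the intrinsics and any distortion apply to the point x, -y, -z); pixel columns grow to the right and rows downward; lengths in m; the calibration is good to about 2 mm. A picture is of the moment at which its call begins. There is no depth.
- manip.finish_job(): hands the job in; it is judged then, once.
The state is a dict: "time": time; "joints": joint angles; "joint_velocities": joint speeds; "tau": joint torques, N m; "tool_pos": TCP position; "tcp_rot": TCP orientation; "force": force on the tool from outside, world axes, zero at the start; "ft_torque": the same for the moment, N m; "width": finger opening in m; "grip_force": force on a finger pad.
Only numpy, scipy, OpenCV 4.12 (cv2) and the standard library are available. Lean on these libraries where they do the work, as an engineer would, in place of code of your own. Each camera call takes 0.05 s, during which the arm holds its last target. There are 200 camera calls.

TASK

One of the two black spatulas has been pushed into its wooden block the wrong way round, with its wide blade sticking out. Pull it right out, lay it flat on the counter and let go so that you can change your hold, then slide it blade first into the same block until its collar meets the block. Do not disturb the other spatula, or the tub, bottle and beaker standing near.

Things in the scene. Friction and masses are not known exactly. Their poses are not given: they have to be found in the camera images.
- spatula: Wrongly stored spatula: flat black plastic, about 100 g, 196 mm long, centre of mass 9 mm from the origin towards the blade. Origin: centre of the collar's underside; +x to the blade end, z up; the underside is flat at z=0. Collar (cross bar): x -6 to 6 mm, 56 wide, 24 high. Blade: x 6 to 98, 40 wide, 8 thick. Handle: x -6 to -98, 24 wide, 8 thick. Starts handle in slot, blade towards the robot.
- blade_end (a point): Middle of the wide end of 'spatula', on its underside, 98 mm from the origin along +x; axes as the spatula's.
- handle_end (a point): Middle of the narrow end of 'spatula', on its underside, 98 mm from the origin along -x; axes as the spatula's.
- block: Fixed wooden block 'spatula' belongs in: 110 mm deep (x), 90 wide (y), 44 high. Origin: centre of its underside, on the counter (ledge not counted). +x runs into the slot, away from the robot. Front face at x = -55 mm; a ledge as wide as the block, top 14 mm above the counter and level with the slot floor, stands out 24 mm from the face. Left or right of the other block, turned up to 0.2 rad.
- mouth (a point): Centre of the slot's opening in the front face of 'block', at the slot floor, 14 mm above the counter; +x into the slot, z up. Slot 48 mm wide, 14 high, 97 deep, closed at top, sides and back. Blade and handle both pass in; the collar (at the start 1 to 11 mm off the face) does not, and stops at the face with the far end 92 mm inside.
- spatula_b: A second, identical spatula, correctly stored blade first in the second block with its narrow handle sticking out towards the robot; to be left alone. Origin and axes as for 'spatula'.
- block_b: The second, identical fixed block, which holds spatula_b. Origin and axes as for 'block'.
- tub: White round tub, 90 mm diameter, 100 mm high, standing upright to one side; origin at the centre of its base. Leave alone.
- amber: Amber glass bottle, 66 mm diameter, 150 mm high, standing upright to one side; origin at the centre of its base. Leave alone.
- beaker: Glass beaker, 76 mm diameter, 90 mm high, standing between or just behind the two blocks; origin at the centre of its base. Leave alone.
Mind the look-alikes: they are no part of the job. What is shaped like the spatula but blue is not meant. Leave any red look-alike of the block alone.

How it is judged:
By the outcome, as a careful person would: the job done as asked, in the order asked, and still so for the second after the job is handed in, with the robot touching nothing.
It also fails if it takes over 64 s, if anything falls off the work surface, if the arm or the gripper's body presses on something with over 40 N, if the wrist force passes 120 N, or if a joint passes its speed limit or range.

## Working session

There is one attempt and no reset: what is moved stays moved. The work goes in short steps, Python scripts to look and compute and a tool call to move; the robot and the scene stay as the last step left them, time stands still between calls to the robot, and variables do not carry over. Pictures are saved under pics/ and viewed, at most 10 in all, crops included, and the job is handed in when it is done.

Besides the shell and the picture viewer there is one more tool, called after ">>>" as a command line: name --argument value ..., lists and objects as JSON in quotes. servo_tool: Moves the arm, as the interface text tells. Its arguments: {"type":"object","properties":{"series":{"type":"array","items":{"type":"array","items":{"type":"array","items":{"type":"number"}}}},"newtons":{"type":"number"}},"required":["series"]}

```bash
ls; mkdir -p pics
python3 - <<'E'
from station import manip
import cv2,numpy as np
np.set_printoptions(precision=4,suppress=True)
print(manip.read_state())
for n in("scene","top"):
    f=manip.grab_frame(n);cv2.imwrite(f"pics/{n}0.png",f["color"][:,:,::-1]);print(n,f["camera_matrix"],f["T"],f.keys())
E
```

```text
pics
{'time': 0.0, 'joints': array([-1.3184,  0.1312,  1.4893, -0.0001,  1.523 , -0.0854]), 'joint_velocities': array([-0.0001, -0.0011,  0.0015,  0.0007,  0.0018, -0.0007]), 'tau': array([ -0.0008, -55.9843, -49.1758,   0.0768,   0.0357,  -0.0001]), 'tool_pos': array([ 0.1987, -0.5655,  0.2176]), 'tcp_rot': array([ 0.9858,  0.1681, -0.0001, -0.0009]), 'force': array([ 0.0501, -0.4513,  0.2571]), 'ft_torque': array([0.0292, 0.0148, 0.0395]), 'grip_force': 0.0, 'width': 0.09305900066473043}
scene [[494.7954   0.     256.3229]
 [  0.     494.7954 195.3982]
 [  0.       0.       1.    ]] [[ 0.8748 -0.4081  0.2612  0.8804]
 [ 0.4845  0.7417 -0.4639 -0.6406]
 [-0.0045  0.5324  0.8465  1.2059]
 [ 0.      0.      0.      1.    ]] dict_keys(['color', 'camera_matrix', 'T'])
top [[472.5606   0.     254.8818]
 [  0.     472.5606 201.084 ]
 [  0.       0.       1.    ]] [[-0.0289  0.9821 -0.1859  0.3072]
 [-0.9996 -0.0289  0.0031  0.0192]
 [-0.0023  0.186   0.9826  1.2726]
 [ 0.      0.      0.      1.    ]] dict_keys(['color', 'camera_matrix', 'T'])
```

View pics/scene0.png

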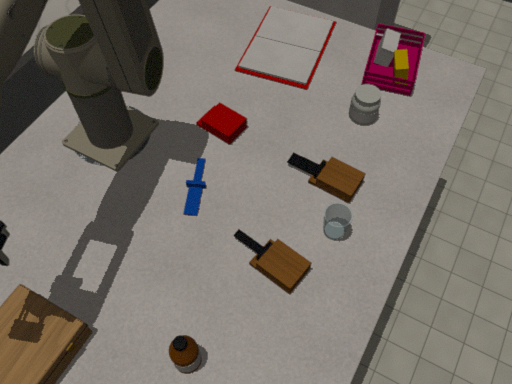

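View pics/top0.png

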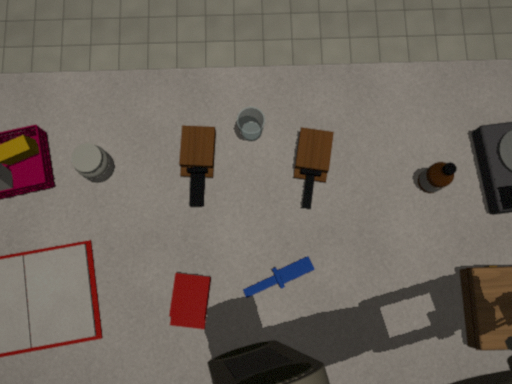

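The top view shows two candidates. The left block (197,150) has a wide black blade at (197,186). The right block (314,153) has a narrow black handle at (308,190). The blue look-alike is at (280,277) and the red block at (190,300). The left spatula fits, because its wide part sticks out. I'll confirm that in an enlarged crop.

Run:
```python
import cv2,numpy as np
a=cv2.imread("pics/top0.png")[115:215,165:235]; b=cv2.imread("pics/scene0.png")[140:210,280:375]
a=cv2.resize(a,None,fx=5.5,fy=5.5,interpolation=cv2.INTER_CUBIC);b=cv2.resize(b,None,fx=4.2,fy=4.2,interpolation=cv2.INTER_CUBIC)
c=np.zeros((560,800,3),np.uint8);c[:a.shape[0],:a.shape[1]]=a;c[:b.shape[0],390:390+b.shape[1]]=b
c=np.clip(c.astype(float)*1.6,0,255).astype(np.uint8)
cv2.imwrite("pics/crop0.png",c);print(a.shape,b.shape)
```

```text
(550, 385, 3) (294, 399, 3)
```

View pics/crop0.png

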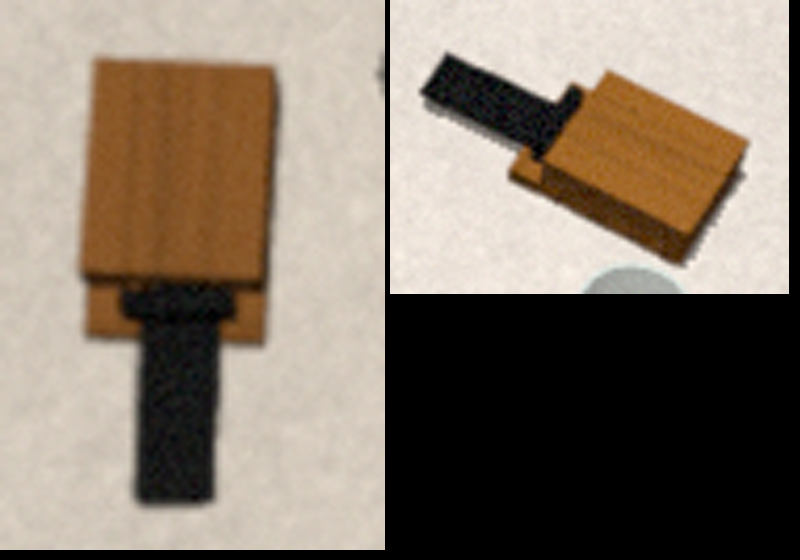

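The crop confirms it: the left block holds a spatula with the wide blade (crop 137–213 wide) sticking out past the collar. Next I'll triangulate the corners.

```bash
cat > h.py <<'E'
import numpy as np, cv2
from scipy.optimize import least_squares
def P(f):
    T=np.linalg.inv(f["T"]); return f["camera_matrix"]@np.diag([1,-1,-1])@T[:3]
def tri(Pa,a,Pb,b):
    X=cv2.triangulatePoints(Pa,Pb,np.array(a,float).T,np.array(b,float).T); return (X[:3]/X[3]).T
def proj(Pm,X):
    x=np.c_[X,np.ones(len(X))]@Pm.T; return x[:,:2]/x[:,2:]
def ray(Pm,px,z):  # pixels onto plane z
    M=Pm[:,[0,1,3]].copy(); M[:,2]+=Pm[:,2]*z
    q=np.linalg.solve(M,np.c_[px,np.ones(len(px))].T); return (q[:2]/q[2]).T
E
python3 - <<'E'
from h import *
from station import manip
np.set_printoptions(precision=4,suppress=True)
A=P(manip.grab_frame("top"));B=P(manip.grab_frame("scene"))
np.save("A.npy",A);np.save("B.npy",B)
t=lambda l:np.array([(x/5.5+164.6,y/5.5+114.6) for x,y in l])
s=lambda l:np.array([((x-390)/4.2+279.6,y/4.2+139.6) for x,y in l])
# block far-left, far-right, near-right, near-left ; blade end left,right; collar left, right
a=t([(96,60),(272,68),(265,283),(82,275),(137,502),(213,502)])
b=s([(748,142),(690,235),(543,160),(608,72),(447,55),(422,92)])
X=tri(A,a,B,b);print(X)
print("reproj",np.abs(proj(A,X)-a).max(1),np.abs(proj(B,X)-b).max(1))
r=ray(A,a[:4],.044);print("topblock z44\n",r, "scene\n",ray(B,b[:4],.044))
for z in(.014,.022):print(z,ray(A,a[4:],z),ray(B,b[4:],z))
print("collar z38",ray(A,t([(122,318),(233,320),(122,287),(236,290)]),.038))
E
```

```text
[[0.7563 0.2086 0.0446]
 [0.7507 0.1219 0.0424]
 [0.6403 0.1269 0.0455]
 [0.6477 0.2165 0.0436]
 [0.5373 0.1924 0.0213]
 [0.5363 0.1553 0.0207]]
reproj [0.3519 0.5004 0.6908 0.7578 0.4403 0.4416] [0.3708 0.5489 0.7418 0.7805 0.4551 0.4644]
topblock z44
 [[0.7555 0.2079]
 [0.7487 0.1207]
 [0.6387 0.1255]
 [0.6454 0.2148]] scene
 [[0.757  0.21  ]
 [0.752  0.1222]
 [0.6415 0.1296]
 [0.6494 0.2182]]
0.014 [[0.5374 0.1924]
 [0.5363 0.155 ]] [[0.5362 0.1987]
 [0.5354 0.1609]]
0.022 [[0.536  0.1913]
 [0.5349 0.1542]] [[0.5385 0.1931]
 [0.5377 0.1556]]
collar z38 [[0.6247 0.1962]
 [0.6221 0.1419]
 [0.6404 0.1961]
 [0.6372 0.1403]]
```

>>> servo_tool --series '[[[0,0,0.0463,0,0,0,-1],[0,0,0.0463,0,0,0,-1],[0,0,0.0463,0,0,0,-1],[0,0,0.0463,0,0,0,-1],[0,0,0,0.5,-1,0,-1],[0,0,0,0.5,-1,0,-1],[0,0,0,0.5,-1,0,-1],[0,0,0,0.5,-1,0,-1]]]'

```text
time: 0.87
tool_pos: [0.243, -0.4872, 0.2183]
tcp_rot: [1.0, -0.025, -0.0, -0.0]
force: [0.1, 0.3, 0.3]
width: 0.0928
grip_force: 0.0
```

```bash
cat > fit.py <<'E'
from h import *
np.set_printoptions(precision=4,suppress=True)
A=np.load("A.npy");B=np.load("B.npy")
t=lambda l:np.array([(x/5.5+164.6,y/5.5+114.6) for x,y in l])
s=lambda l:np.array([((x-390)/4.2+279.6,y/4.2+139.6) for x,y in l])
def pose(p,L): c,q=np.cos(p[2]),np.sin(p[2]); L=np.array(L,float); return np.c_[p[0]+c*L[:,0]-q*L[:,1],p[1]+q*L[:,0]+c*L[:,1],L[:,2]]
a=t([(96,60),(272,68),(265,283),(82,275)]);b=s([(748,142),(690,235),(543,160),(608,72)])
L=[(.055,.045,.044),(.055,-.045,.044),(-.055,-.045,.044),(-.055,.045,.044)]
for w in((1,1),(1,0),(0,1)):
    r=least_squares(lambda p:np.r_[w[0]*(proj(A,pose(p,L))-a).ravel(),w[1]*(proj(B,pose(p,L))-b).ravel()],[.7,.17,0]);print("block",w,r.x,r.cost)
a=t([(137,502),(213,502),(122,318),(233,320)]);b=s([(447,55),(422,92)])
L=[(.098,-.02,.022),(.098,.02,.022),(.006,-.028,.038),(.006,.028,.038)]
for w in((1,1),(1,0)):
    r=least_squares(lambda p:np.r_[w[0]*(proj(A,pose(p,L))-a).ravel(),w[1]*(proj(B,pose(p,L)[:2])-b).ravel()],[.63,.17,np.pi]);print("spat",w,r.x,r.x[2]-np.pi,r.cost)
print("red/blue corners",ray(A,np.array([[172,272],[210,277],[313,262],[245,296],[250,124],[93,160]]),.01))
E
python3 fit.py
```

```text
block (1, 1) [ 0.6986  0.1684 -0.0658] 2.633124867207564
block (1, 0) [ 0.6971  0.1672 -0.062 ] 0.38114944000941653
block (0, 1) [ 0.6999  0.17   -0.0714] 0.26784750587610695
spat (1, 1) [0.6328 0.1689 3.0938] -0.047795375405494056 3.375612878211776
spat (1, 0) [0.6314 0.1687 3.1   ] -0.041597471821876564 1.3960331121013856
red/blue corners [[ 0.3618  0.2399]
 [ 0.3458  0.1395]
 [ 0.3772 -0.1342]
 [ 0.294   0.0484]
 [ 0.7666  0.0225]
 [ 0.675   0.4596]]
```

>>> servo_tool --series '[[[0,0,0,0.51,-1,0,-1],[0,0,0,0.51,-1,0,-1],[0,0,0,0.51,-1,0,-1],[0,0,0,0.51,-1,0,-1],[0,0,0,0.51,-1,0,-1],[0,0,0,0.51,-1,0,-1],[0,0,0,0.51,-1,0,-1],[0,0,0,0.51,-1,0,-1]]]'

```text
time: 1.53
tool_pos: [0.3326, -0.3314, 0.2185]
tcp_rot: [1.0, -0.025, -0.0, -0.0]
force: [0.3, -1.0, -0.1]
width: 0.093
grip_force: 0.0
```

>>> servo_tool --series '[[[0,0,0,0.51,-1,0,-1],[0,0,0,0.51,-1,0,-1],[0,0,0,0.51,-1,0,-1],[0,0,0,0.51,-1,0,-1],[0,0,0,0.51,-1,0,-1],[0,0,0,0.51,-1,0,-1],[0,0,0,0.51,-1,0,-1],[0,0,0,0.51,-1,0,-1]]]'

```text
time: 2.2
tool_pos: [0.4222, -0.1757, 0.2186]
tcp_rot: [1.0, -0.025, -0.0, -0.0]
force: [0.7, -0.0, 0.4]
width: 0.0927
grip_force: 0.0
```

>>> servo_tool --series '[[[0,0,0,0.51,-1,0,-1],[0,0,0,0.51,-1,0,-1],[0,0,0,0.51,-1,0,-1],[0,0,0,0.51,-1,0,-1],[0,0,0,0.51,-1,0,-1],[0,0,0,0.51,-1,0,-1],[0,0,0,0.51,-1,0,-1],[0,0,0,0.51,-1,0,-1]]]'

```text
time: 2.87
tool_pos: [0.5117, -0.0199, 0.2185]
tcp_rot: [1.0, -0.025, -0.0, -0.0]
force: [-0.2, -1.0, -0.3]
width: 0.0929
grip_force: 0.0
```

>>> servo_tool --series '[[[0,0,0,0.51,-1,0.5,-1],[0,0,0,0.51,-1,0.5,-1],[0,0,0,0.51,-1,0.5,-1],[0,0,0,0.51,-1,0.5,-1],[0,0,0,0.51,-1,0.7,-1],[0,0,0,0.51,-1,0.7,-1],[0,0,0,0.51,-1,0.7,-1],[0,0,0,0,0,0,-1]]]'

```text
time: 3.53
tool_pos: [0.5886, 0.1182, 0.1326]
tcp_rot: [1.0, -0.024, -0.002, -0.0]
force: [1.4, -0.2, -1.8]
width: 0.0928
grip_force: 0.0
```

>>> servo_tool --series '[[[0,0,0,0.47,-0.66,0,-1],[0,0,0,0.47,-0.66,0,-1],[0,0,0,0.47,-0.66,0,-1],[0,0,0,0.47,-0.66,0,-1],[0,0,0,0,0,0.8,-1],[0,0,0,0,0,0.8,-1],[0,0,0,0,0,0.8,-1],[0,0,0,0,0,0,-1]]]'

```text
time: 4.2
tool_pos: [0.6273, 0.1652, 0.0847]
tcp_rot: [1.0, -0.025, -0.003, 0.001]
force: [-0.6, -0.3, -0.8]
width: 0.0928
grip_force: 0.0
```

Run:
```python
from station import manip
import cv2,numpy as np
a=manip.grab_frame("top")["color"][110:220,150:250,::-1]; b=manip.grab_frame("scene")["color"][120:220,270:390,::-1]
a=cv2.resize(a,(400,440),interpolation=2);b=cv2.resize(b,(400,333),interpolation=2)
c=np.zeros((440,800,3),np.uint8);c[:,:400]=a;c[:333,400:]=b
cv2.imwrite("pics/g1.png",np.clip(c*1.5,0,255).astype(np.uint8));s=manip.read_state();print(s["tool_pos"],s["tcp_rot"])
```

```text
[0.62917944 0.16555235 0.08828799] [ 9.99683968e-01 -2.51230423e-02 -8.60452707e-04  2.39632470e-04]
```

View pics/g1.png

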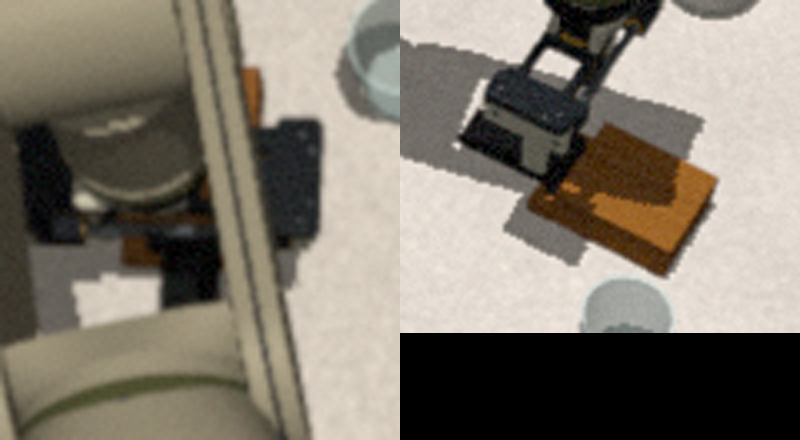

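The gripper sits over the collar in both views: in the left half it is around (190,230), in the right half the fingers are at (540,150), ahead of the block. It hides the collar, so I'll descend and watch the force.

>>> servo_tool --series '[[[0,0,0,-0.06,-0.17,0.5,-1],[0,0,0,0,0,0.6,-1],[0,0,0,0,0,0.6,-1],[0,0,0,0,0,0.6,-1],[0,0,0,0,0,0.4,-1],[0,0,0,0,0,0.4,-1],[0,0,0,0,0,0.2,-1],[0,0,0,0,0,0,-1]]]'

```text
time: 4.97
tool_pos: [0.6279, 0.1693, 0.021]
tcp_rot: [1.0, -0.025, -0.001, 0.0]
force: [0.1, -0.1, -0.1]
width: 0.0934
grip_force: 0.0
```

>>> servo_tool --series '[[[0,0,0,0,0,0.18,-1],[0,0,0,0,0,0,1],[0,0,0,0,0,0,1],[0,0,0,0,0,0,1],[0,0,0,0,0,0,1],[0,0,0,0,0,0,1],[0,0,0,0,0,0,1],[0,0,0,0,0,0,1]]]' --newtons 25

```text
time: 5.63
tool_pos: [0.629, 0.1696, 0.0193]
tcp_rot: [1.0, -0.025, 0.0, -0.0]
force: [-0.4, 0.4, 0.6]
width: 0.0553
grip_force: 25.0
```

>>> servo_tool --series '[[[0,0,0,-0.2,0,-0.08,1],[0,0,0,-0.5,0,0,1],[0,0,0,-0.7,0,0,1],[0,0,0,-0.7,0,0,1],[0,0,0,-0.7,0,0,1],[0,0,0,-0.7,0,0,1],[0,0,0,-0.7,0,0,1],[0,0,0,-0.7,0,0,1]]]'

```text
time: 6.3
tool_pos: [0.5298, 0.1744, 0.0205]
tcp_rot: [1.0, -0.025, -0.0, 0.0]
force: [-0.0, 0.4, -0.4]
width: 0.0558
grip_force: 25.0
```

>>> servo_tool --series '[[[0,0,0,-0.7,0,0,1],[0,0,0,-0.7,0,0,1],[0,0,0,-0.5,0,0,1],[0,0,0,-0.3,0,0,1],[0,0,0,-0.2,0,0,1],[0,0,0,0,0,0,1],[0,0,0,0,0,0,1],[0,0,0,0,0,0,1]]]'

```text
time: 6.97
tool_pos: [0.4837, 0.1768, 0.0209]
tcp_rot: [1.0, -0.025, 0.0, -0.0]
force: [-0.0, 0.0, -1.2]
width: 0.0554
grip_force: 25.0
```

>>> servo_tool --series '[[[0,0,0,0,0,0.2,1],[0,0,0,0,0,0.2,1],[0,0,0,0,0,0.15,1],[0,0,0,0,0,0.1,1],[0,0,0,0,0,0.05,1],[0,0,0,0,0,0.04,1],[0,0,0,0,0,0,1],[0,0,0,0,0,0,1]]]'

```text
time: 7.63
tool_pos: [0.4831, 0.1768, 0.0059]
tcp_rot: [1.0, -0.025, 0.0, -0.0]
force: [-0.4, -0.1, -1.7]
width: 0.0559
grip_force: 25.0
```

Run:
```python
from station import manip
import cv2,numpy as np
a=manip.grab_frame("top")["color"][110:310,140:330,::-1]; b=manip.grab_frame("scene")["color"][100:260,170:390,::-1]
a=cv2.resize(a,(380,400),interpolation=2);b=cv2.resize(b,(418,304),interpolation=2)
c=np.zeros((400,798,3),np.uint8);c[:,:380]=a;c[:304,380:]=b
cv2.imwrite("pics/g2.png",np.clip(c*1.5,0,255).astype(np.uint8));s=manip.read_state();print(s["tool_pos"],s["tcp_rot"],s["force"],s["joints"])
```

```text
[0.48316695 0.1768488  0.00602656] [ 9.99686471e-01 -2.50387691e-02  1.39836820e-04 -3.23012679e-05] [ 1.0954496  -0.25460057 -1.08071045] [ 2.51208982e-01  1.18120090e-01  1.91324585e+00 -1.57735101e-05
  1.10994003e+00  1.87209509e+00]
```

View pics/g2.png

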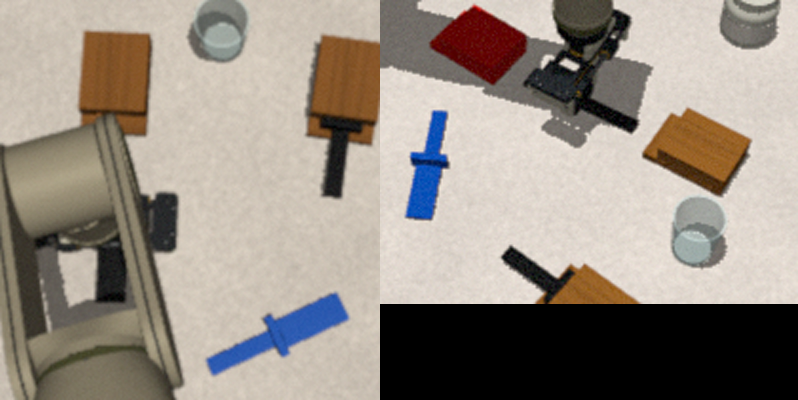

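Out of the slot: the handle is free at (610,112) in the right half, and the spatula hangs just above the counter. Lay it down and release.

>>> servo_tool --series '[[[0,0,0,0,0,0.05,1],[0,0,0,0,0,0,1],[0,0,0,0,0,0,1],[0,0,0,0,0,0,-1],[0,0,0,0,0,0,-1],[0,0,0,0,0,0,-1],[0,0,0,0,0,0,-1],[0,0,0,0,0,0,-1]]]'

```text
time: 8.4
tool_pos: [0.4829, 0.1768, 0.0047]
tcp_rot: [1.0, -0.025, -0.0, 0.0]
force: [0.9, 0.3, -0.7]
width: 0.0844
grip_force: 0.0
```

>>> servo_tool --series '[[[0,0,0,0,0,-0.5,-1],[0,0,0,0,0,-0.9,-1],[0,0,0,0,0,-1,-1],[0,0,0,0,0,-1,-1],[0,0,0,0,0,-1,-1],[0,0,0,0,0,-0.6,-1],[0,0,0,0,0,0,-1],[0,0,0,0,0,0,-1]]]'

```text
time: 9.07
tool_pos: [0.4836, 0.177, 0.1055]
tcp_rot: [1.0, -0.025, 0.001, -0.0]
force: [0.4, 0.0, 0.1]
width: 0.0932
grip_force: 0.0
```

Run:
```python
from station import manip
import cv2,numpy as np
a=manip.grab_frame("top")["color"][150:290,150:250,::-1]; b=manip.grab_frame("scene")["color"][90:200,220:350,::-1]
a=cv2.resize(a,(400,560),interpolation=2);b=cv2.resize(b,(390,330),interpolation=2)
c=np.zeros((560,790,3),np.uint8);c[:,:400]=a;c[:330,400:]=b
cv2.imwrite("pics/g3.png",np.clip(c*1.8,0,255).astype(np.uint8));s=manip.read_state();print(s["tool_pos"],s["tcp_rot"],s["force"])
```

```text
[0.48215255 0.17661379 0.1035488 ] [ 9.99685927e-01 -2.50429878e-02 -9.19797945e-04  2.24308518e-04] [ 0.26923593  0.64041505 -0.1926562 ]
```

View pics/g3.png

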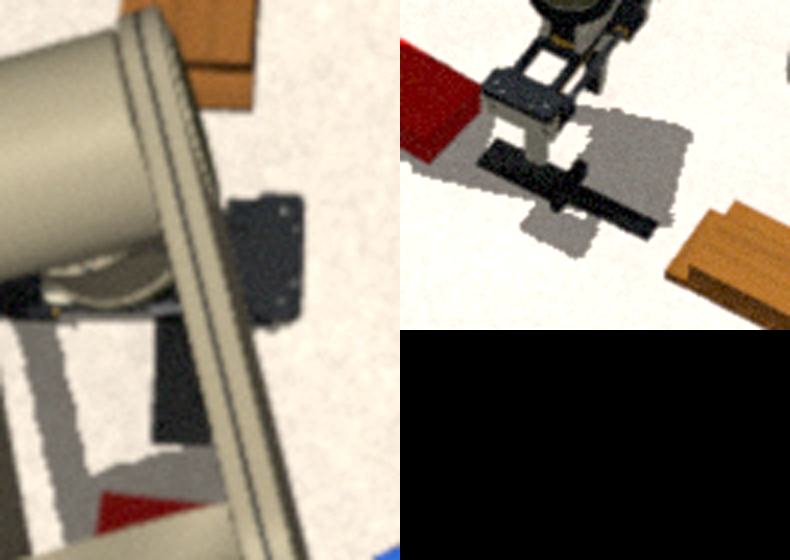

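The spatula lies flat and free: blade end at (487,152), collar at (570,187), handle end at (656,229) in the right half. Next, measure it.

Run:
```python
from h import *
np.set_printoptions(precision=4,suppress=True)
A=np.load("A.npy");B=np.load("B.npy")
s=lambda l:np.array([((x-400)/3+219.7,y/3+89.7) for x,y in l])
print("scene blade L,R handle L,R",ray(B,s([(497,141),(478,163),(660,222),(650,237)]),.008)-[.0013,.0016])
print("collar top L,R (z24)",ray(B,s([(585,162),(556,208)]),.024)-[.0013,.0016])
print("top blade end L,R",ray(A,np.array([(153/4+149.6,442/4+149.6),(210/4+149.6,443/4+149.6)]),.008)+[.0015,.0012])
```

```text
scene blade L,R handle L,R [[0.394  0.1953]
 [0.391  0.161 ]
 [0.586  0.1836]
 [0.5853 0.1625]]
collar top L,R (z24) [[0.4913 0.2032]
 [0.4927 0.1385]]
top blade end L,R [[0.3935 0.1994]
 [0.3917 0.1614]]
```

>>> servo_tool --series '[[[0,0,0,0.52,0,0.5,-1],[0,0,0,0,0,0.9,-1],[0,0,0,0,0,0.9,-1],[0,0,0,0,0,0.9,-1],[0,0,0,0,0,0.7,-1],[0,0,0,0,0,0.5,-1],[0,0,0,0,0,0.3,-1],[0,0,0,0,0,0.2,-1]]]'

```text
time: 9.83
tool_pos: [0.4924, 0.176, 0.0053]
tcp_rot: [1.0, -0.025, -0.001, 0.0]
force: [0.0, 0.2, 0.0]
width: 0.093
grip_force: 0.0
```

>>> servo_tool --series '[[[0,0,0,0,0,0,-1],[0,0,0,0,0,0,1],[0,0,0,0,0,0,1],[0,0,0,0,0,0,1],[0,0,0,0,0,0,1],[0,0,0,0,0,0,1],[0,0,0,0,0,0,1],[0,0,0,0,0,0,1]]]' --newtons 30

```text
time: 10.5
tool_pos: [0.4936, 0.1763, 0.0071]
tcp_rot: [1.0, -0.025, 0.0, -0.0]
force: [0.0, -0.0, 2.2]
width: 0.0557
grip_force: 30.0
```

>>> servo_tool --series '[[[0,0,0,0,0,-0.3,1],[0,0,0,0,0,-0.5,1],[0,0,0,0,0,-0.7,1],[0,0,0,0,0,-0.8,1],[0,0,0,0,0,-0.8,1],[0,0,0,0,0,-0.6,1],[0,0,0,0,0,-0.3,1],[0,0,0,0,0,0,1]]]'

```text
time: 11.17
tool_pos: [0.4947, 0.1767, 0.089]
tcp_rot: [1.0, -0.025, 0.002, -0.0]
force: [1.2, -0.3, -1.4]
width: 0.056
grip_force: 30.0
```

>>> servo_tool --series '[[[0,0,-0.058,0,0,0,1],[0,0,-0.058,0,0,0,1],[0,0,-0.058,0,0,0,1],[0,0,-0.058,0,0,0,1],[0,0,-0.058,0,0,0,1],[0,0,-0.058,0,0,0,1],[0,0,-0.058,0,0,0,1],[0,0,-0.058,0,0,0,1]]]'

```text
time: 11.83
tool_pos: [0.4926, 0.1761, 0.0857]
tcp_rot: [0.894, 0.447, -0.001, -0.0]
force: [0.5, 0.3, -0.6]
width: 0.0556
grip_force: 30.0
```

>>> servo_tool --series '[[[0,0,-0.058,0,0,0,1],[0,0,-0.058,0,0,0,1],[0,0,-0.058,0,0,0,1],[0,0,-0.058,0,0,0,1],[0,0,-0.058,0,0,0,1],[0,0,-0.058,0,0,0,1],[0,0,-0.058,0,0,0,1],[0,0,-0.058,0,0,0,1]]]'

```text
time: 12.5
tool_pos: [0.4926, 0.1761, 0.0856]
tcp_rot: [0.582, 0.813, -0.001, -0.001]
force: [0.0, -0.3, -1.5]
width: 0.0555
grip_force: 30.0
```

>>> servo_tool --series '[[[0,0,-0.058,0,0,0,1],[0,0,-0.058,0,0,0,1],[0,0,-0.058,0,0,0,1],[0,0,-0.058,0,0,0,1],[0,0,-0.058,0,0,0,1],[0,0,-0.058,0,0,0,1],[0,0,-0.058,0,0,0,1],[0,0,-0.058,0,0,0,1]]]'

```text
time: 13.17
tool_pos: [0.4926, 0.1761, 0.0856]
tcp_rot: [0.135, 0.991, -0.0, -0.001]
force: [-0.3, -0.6, -0.5]
width: 0.0558
grip_force: 30.0
```

>>> servo_tool --series '[[[0,0,-0.05,0,0,0,1],[0,0,-0.05,0,0,0,1],[0,0,0,0,0,0,1],[0,0,0,0,0,0,1],[0,0,0,0,0,0,1],[0,0,0,0,0,0,1],[0,0,0,0,0,0,1],[0,0,0,0,0,0,1]]]'

```text
time: 13.83
tool_pos: [0.4934, 0.1763, 0.0868]
tcp_rot: [0.034, 0.999, 0.0, -0.0]
force: [-0.7, 1.1, -1.4]
width: 0.0553
grip_force: 30.0
```

Run:
```python
from station import manip
import cv2,numpy as np
a=manip.grab_frame("top")["color"][110:250,150:250,::-1]; b=manip.grab_frame("scene")["color"][90:210,250:380,::-1]
a=cv2.resize(a,(400,560),interpolation=2);b=cv2.resize(b,(390,360),interpolation=2)
c=np.zeros((560,790,3),np.uint8);c[:,:400]=a;c[:360,400:]=b
cv2.imwrite("pics/g4.png",np.clip(c*1.8,0,255).astype(np.uint8));s=manip.read_state();print(s["tool_pos"],s["tcp_rot"],s["force"],s["joints"])
```

```text
[0.49343226 0.1762831  0.08686483] [ 3.37062423e-02  9.99431783e-01 -1.58645644e-07  3.13875743e-05] [ 0.66056547  0.53021409 -1.13645349] [ 2.45269138e-01  3.00984066e-02  1.84132758e+00 -1.84182335e-05
  1.27010640e+00 -1.25809648e+00]
```

View pics/g4.png

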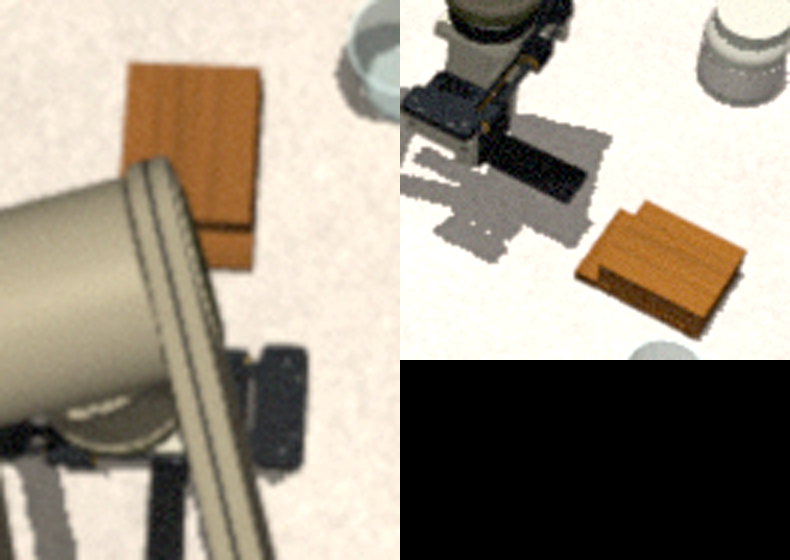

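Turned: the blade end is at (587,172)/(571,202) in the right half, aimed at the block. Next I'll check the in-hand offset and pitch from this.

Run:
```python
from h import *
np.set_printoptions(precision=4,suppress=True)
B=np.load("B.npy")
s=lambda l:np.array([((x-400)/3+249.7,y/3+89.7) for x,y in l])
b=s([(587,172),(571,202)])
c=np.array([np.cos(-.0674),np.sin(-.0674)]);n=np.array([-c[1],c[0]])
for z in(.083,.088,.093):
    q=ray(B,b,z)-[.0013,.0016]; d=q-[.4934,.1763]; print(z,q,"along",d@c,"across",d@n)
m=np.array([.6986,.1684])-.055*c; d=m-[.4934,.1763]
print("mouth",m,"along",d@c,"across",d@n)
```

```text
0.083 [[0.5929 0.1925]
 [0.595  0.1532]] along [0.0982 0.103 ] across [ 0.0228 -0.0162]
0.088 [[0.5942 0.1888]
 [0.5963 0.1497]] along [0.0997 0.1045] across [ 0.0192 -0.0196]
0.093 [[0.5954 0.185 ]
 [0.5976 0.1461]] along [0.1012 0.106 ] across [ 0.0156 -0.0231]
mouth [0.6437 0.1721] along 0.15026614619269263 across 0.005937948063105707
```

>>> servo_tool --series '[[[0,0,0,0,0.15,0.3,1],[0,0,0,0,0.145,0.5,1],[0,0,0,0,0,0.7,1],[0,0,0,0,0,0.7,1],[0,0,0,0,0,0.5,1],[0,0,0,0,0,0.3,1],[0,0,0,0,0,0.17,1],[0,0,0,0,0,0,1]]]'

```text
time: 14.6
tool_pos: [0.4932, 0.1821, 0.0224]
tcp_rot: [0.033, 0.999, -0.0, -0.001]
force: [-0.4, -0.6, -1.0]
width: 0.0556
grip_force: 30.0
```

>>> servo_tool --series '[[[0,0,0,-0.3,0,0,1],[0,0,0,-0.4,0,0,1],[0,0,0,-0.5,0,0,1],[0,0,0,-0.4,0,0,1],[0,0,0,-0.3,0,0,1],[0,0,0,-0.1,0,0,1],[0,0,0,0,0,0,1],[0,0,0,0,0,0,1]]]'

```text
time: 15.27
tool_pos: [0.5336, 0.1795, 0.0233]
tcp_rot: [0.033, 0.999, -0.0, -0.0]
force: [0.1, -0.1, -1.5]
width: 0.0555
grip_force: 30.0
```

Run:
```python
from station import manip
import cv2,numpy as np
b=manip.grab_frame("scene")["color"][110:210,270:380,::-1]
b=cv2.resize(b,(660,600),interpolation=2)
cv2.imwrite("pics/g5.png",np.clip(b*2.,0,255).astype(np.uint8));s=manip.read_state();print(s["tool_pos"],s["tcp_rot"],s["force"])
```

```text
[0.53333531 0.17948542 0.02324674] [ 3.34360282e-02  9.99440813e-01 -5.33511673e-05 -3.01669661e-04] [ 0.47037621  0.14556578 -1.10196728]
```

View pics/g5.png

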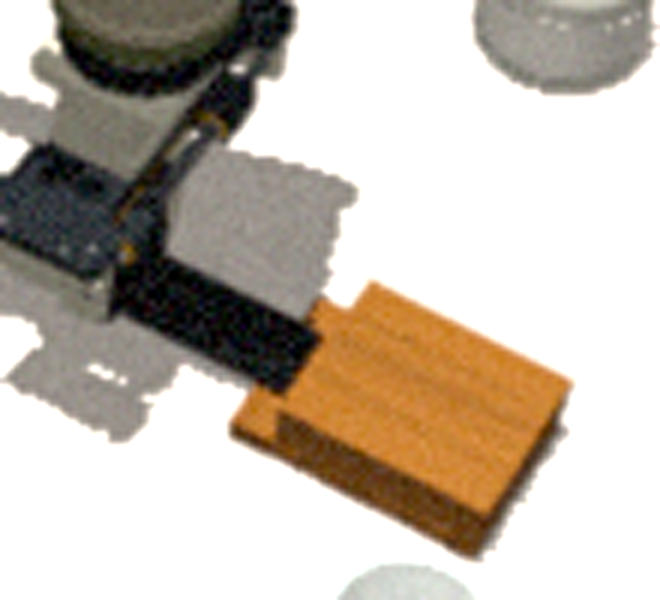

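The blade end at (322,338)/(283,392) is over the ledge, which runs from (318,297) to (232,432). I'll check how well it is centred using this one camera.

Run:
```python
from h import *
np.set_printoptions(precision=4,suppress=True)
B=np.load("B.npy")
s=lambda l:np.array([(x/6+269.6,y/6+109.6) for x,y in l])
e=ray(B,s([(322,338),(283,392)]),.0243);l=ray(B,s([(318,297),(232,430)]),.014);t=ray(B,s([(372,282),(278,413),(571,382),(487,515)]),.044)
c=np.array([np.cos(-.067),np.sin(-.067)]);n=np.array([-c[1],c[0]])
for nm,q in(("blade",e),("ledge",l),("top",t)):print(nm,"along",q@c,"across",q@n,(q@n).mean())
```

```text
blade along [0.624  0.6235] across [0.2329 0.1946] 0.21375560831396745
ledge along [0.6077 0.611 ] across [0.2609 0.1686] 0.21475873315213834
top along [0.6333 0.6323 0.7408 0.7413] across [0.2618 0.1699 0.2605 0.1722] 0.21610069483782138
```

>>> servo_tool --series '[[[0,0,0,-0.1,0.06,0,1],[0,0,0,-0.3,0,0,1],[0,0,0,-0.3,0,0,1],[0,0,0,-0.3,0,0,1],[0,0,0,-0.3,0,0,1],[0,0,0,-0.2,0,0,1],[0,0,0,0,0,0,1],[0,0,0,0,0,0,1]]]'

```text
time: 15.98
tool_pos: [0.5639, 0.1786, 0.0233]
tcp_rot: [0.034, 0.999, -0.0, -0.0]
force: [-0.5, -0.9, -0.8]
width: 0.0555
grip_force: 30.0
```

>>> servo_tool --series '[[[0,0,0,-0.3,0,0,1],[0,0,0,-0.4,0,0,1],[0,0,0,-0.4,0,0,1],[0,0,0,-0.4,0,0,1],[0,0,0,-0.4,0,0,1],[0,0,0,-0.2,0,0,1],[0,0,0,0,0,0,1],[0,0,0,0,0,0,1]]]'

```text
time: 16.65
tool_pos: [0.6058, 0.1758, 0.0233]
tcp_rot: [0.034, 0.999, -0.0, -0.0]
force: [0.6, 0.3, -1.8]
width: 0.0557
grip_force: 30.0
```

Remaining travel is about 28 mm. Approach, lowering slightly.

>>> servo_tool --series '[[[0,0,0,-0.3,0,0.04,1],[0,0,0,-0.3,0,0.03,1],[0,0,0,-0.25,0,0,1],[0,0,0,-0.15,0,0,1],[0,0,0,-0.05,0,0,1],[0,0,0,-0.05,0,0,1],[0,0,0,0,0,0,1],[0,0,0,0,0,0,1]]]'

```text
time: 17.32
tool_pos: [0.6274, 0.1745, 0.022]
tcp_rot: [0.033, 0.999, 0.0, -0.0]
force: [-0.8, -0.4, -1.5]
width: 0.0556
grip_force: 30.0
```

>>> servo_tool --series '[[[0,0,0,-0.05,0,0,1],[0,0,0,-0.05,0,0,1],[0,0,0,-0.05,0,0,1],[0,0,0,-0.05,0,0,1],[0,0,0,-0.05,0,0,1],[0,0,0,-0.05,0,0,1],[0,0,0,0,0,0,1],[0,0,0,0,0,0,1]]]'

```text
time: 17.98
tool_pos: [0.6336, 0.174, 0.022]
tcp_rot: [0.033, 0.999, -0.0, -0.0]
force: [-0.9, 0.7, -0.5]
width: 0.0555
grip_force: 30.0
```

>>> servo_tool --series '[[[0,0,0,-0.05,0,0,1],[0,0,0,-0.05,0,0,1],[0,0,0,0,0,0,1],[0,0,0,0,0,0,1],[0,0,0,0,0,0,1],[0,0,0,0,0,0,1],[0,0,0,0,0,0,1],[0,0,0,0,0,0,1]]]'

```text
time: 18.65
tool_pos: [0.6339, 0.1739, 0.0214]
tcp_rot: [0.033, 0.999, -0.0, -0.002]
force: [-6.9, 0.9, 2.1]
width: 0.0557
grip_force: 30.0
```

>>> servo_tool --series '[[[0,0,0,-0.04,0,0,1],[0,0,0,0,0,0.03,1],[0,0,0,0,0,0,1],[0,0,0,0,0,0,1],[0,0,0,0,0,0,-1],[0,0,0,0,0,0,-1],[0,0,0,0,0,0,-1],[0,0,0,0,0,0,-1]]]'

```text
time: 19.32
tool_pos: [0.6358, 0.1745, 0.0212]
tcp_rot: [0.033, 0.999, 0.0, -0.001]
force: [-4.6, 3.1, -0.2]
width: 0.0775
grip_force: 2.1
```

>>> servo_tool --series '[[[0,0,0,0,0,0,-1],[0,0,0,0,0,0,-1],[0,0,0,0,0,-0.3,-1],[0,0,0,0,0,-0.8,-1],[0,0,0,0,0,-1,-1],[0,0,0,0,0,-1,-1],[0,0,0,0,0,-1,-1],[0,0,0,0,0,-1,-1]]]'

```text
time: 19.98
tool_pos: [0.6372, 0.1734, 0.1255]
tcp_rot: [0.034, 0.999, -0.0, 0.001]
force: [0.0, 0.2, -0.5]
width: 0.0928
grip_force: 0.0
```

>>> servo_tool --series '[[[0,0,0,1,0,-1,-1],[0,0,0,1,0,-1,-1],[0,0,0,1,0,-1,-1],[0,0,0,1,0,0,-1],[0,0,0,1,0,0,-1],[0,0,0,1,0,0,-1],[0,0,0,1,0,0,-1],[0,0,0,0,0,0,-1]]]'

```text
time: 20.65
tool_pos: [0.4948, 0.1833, 0.1843]
tcp_rot: [0.033, 0.999, 0.0, 0.0]
force: [-0.4, -1.1, -0.3]
width: 0.0928
grip_force: 0.0
```

Run:
```python
from station import manip
import cv2,numpy as np
a=manip.grab_frame("top")["color"][110:220,140:230,::-1]; b=manip.grab_frame("scene")["color"][140:210,280:375,::-1]
a=cv2.resize(a,(400,489),interpolation=2);b=cv2.resize(b,(399,294),interpolation=2)
c=np.zeros((489,800,3),np.uint8);c[:,:400]=a;c[:294,400:799]=b
cv2.imwrite("pics/g6.png",np.clip(c*2.,0,255).astype(np.uint8));s=manip.read_state();print(s["tool_pos"],s["force"])
```

```text
[0.49728403 0.18313468 0.18459397] [ 1.33668006 -0.23077087  0.172037  ]
```

View pics/g6.png

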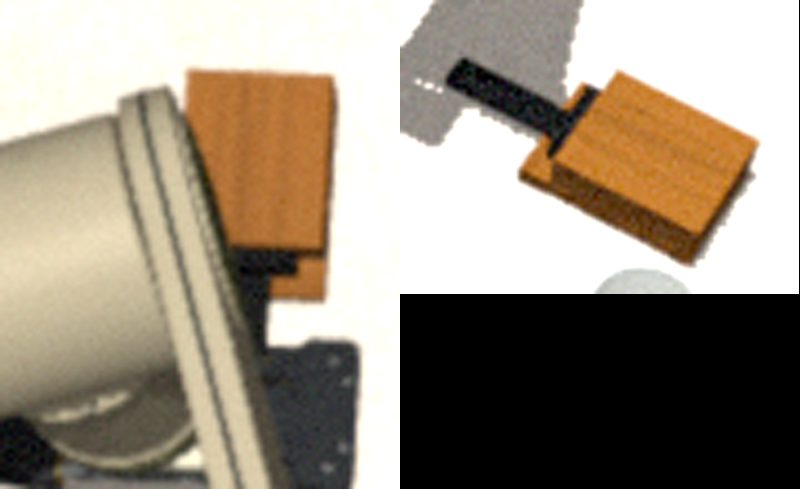

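The spatula is in with its narrow handle out: handle end at (465,58)/(447,82), collar at the face. Next I'll measure the gap.

Run:
```python
from h import *
np.set_printoptions(precision=4,suppress=True)
B=np.load("B.npy")
s=lambda l:np.array([((x-400)/4.2+279.6,y/4.2+139.6) for x,y in l])
h=ray(B,s([(466,59),(446,84)]),.022);k=ray(B,s([(602,92),(556,158)]),.038);t=ray(B,s([(619,72),(553,161),(758,142),(697,238)]),.044)
c=np.array([np.cos(-.067),np.sin(-.067)]);n=np.array([-c[1],c[0]])
for nm,q in(("handle",h),("top",t)):print(nm,"along",q@c,"across",q@n)
print("handle end to face", (t@c)[:2].mean()-(h@c).mean(),(t@c)[2:].mean()-.110-(h@c).mean())
```

```text
handle along [0.5315 0.5308] across [0.2291 0.2025]
top along [0.6339 0.6317 0.7412 0.7415] across [0.2615 0.1716 0.2602 0.1691]
handle end to face 0.10163443926631599 0.1001934335246697
```

The measured gap is about zero, but the fingers may have touched the face first. I'll make sure with a gentle push on the handle end using closed fingers.

>>> servo_tool --series '[[[0,0,0,0,-0.06,0.8,1],[0,0,0,0,0,1,1],[0,0,0,0,0,1,1],[0,0,0,0,0,1,1],[0,0,0,0,0,1,1],[0,0,0,0,0,1,1],[0,0,0,0,0,1,1],[0,0,0,0,0,0.5,1]]]'

```text
time: 21.42
tool_pos: [0.4964, 0.1813, 0.0351]
tcp_rot: [0.034, 0.999, -0.0, -0.001]
force: [-0.2, -0.7, -1.0]
width: 0.0445
grip_force: 0.0
```

>>> servo_tool --series '[[[0,0,0,0,0,0.5,1],[0,0,0,0,0,0.4,1],[0,0,0,0,0,0.3,1],[0,0,0,0,0,0,1],[0,0,0,-0.3,0,0,1],[0,0,0,-0.4,0,0,1],[0,0,0,-0.2,0,0,1],[0,0,0,0,0,0,1]]]'

```text
time: 22.08
tool_pos: [0.5166, 0.1809, 0.0146]
tcp_rot: [0.034, 0.999, 0.0, 0.001]
force: [1.2, 0.4, -0.1]
width: 0.0005
grip_force: 0.0
```

>>> servo_tool --series '[[[0,0,0,-0.2,0,0.1,1],[0,0,0,-0.2,0,0,1],[0,0,0,-0.1,0,0,1],[0,0,0,-0.06,0,0,1],[0,0,0,-0.06,0,0,1],[0,0,0,0,0,0,1],[0,0,0,0,0,0,1],[0,0,0,0,0,0,1]]]'

```text
time: 22.75
tool_pos: [0.5268, 0.18, 0.0114]
tcp_rot: [0.033, 0.999, -0.0, -0.0]
force: [-0.2, -0.2, 0.3]
width: -0.0001
grip_force: 0.0
```

>>> servo_tool --series '[[[0,0,0,-0.05,0,0,1],[0,0,0,-0.05,0,0,1],[0,0,0,-0.05,0,0,1],[0,0,0,-0.05,0,0,1],[0,0,0,-0.05,0,0,1],[0,0,0,0,0,0,1],[0,0,0,0,0,0,1],[0,0,0,0,0,0,1]]]'

```text
time: 23.42
tool_pos: [0.532, 0.1796, 0.0114]
tcp_rot: [0.033, 0.999, -0.0, 0.0]
force: [1.1, 0.2, 0.4]
width: 0.0002
grip_force: 0.0
```

>>> servo_tool --series '[[[0,0,0,-0.05,0,0,1],[0,0,0,-0.05,0,0,1],[0,0,0,-0.05,0,0,1],[0,0,0,0,0,0,1],[0,0,0,0,0,0,1],[0,0,0,0,0,0,1],[0,0,0,0,0,0,1],[0,0,0,0,0,0,1]]]'

```text
time: 24.08
tool_pos: [0.5321, 0.1797, 0.0101]
tcp_rot: [0.033, 0.999, -0.0, -0.003]
force: [-8.0, 1.9, 0.3]
width: 0.0005
grip_force: 4.2
```

A firm stop with 8 N resistance, and the handle end at x = 0.540, as expected when seated. Back away.

>>> servo_tool --series '[[[0,0,0,0.3,0,0,1],[0,0,0,0.7,0,0,1],[0,0,0,0.7,0,0,1],[0,0,0,0,0,-1,1],[0,0,0,0,0,-1,1],[0,0,0,0,0,-1,1],[0,0,0,0,0,-1,1],[0,0,0,0,0,-1,1]]]'

```text
time: 24.75
tool_pos: [0.5011, 0.1817, 0.1127]
tcp_rot: [0.033, 0.999, 0.0, 0.001]
force: [-0.5, 0.1, 0.1]
width: 0.0007
grip_force: 0.0
```

>>> servo_tool --series '[[[0,0,0,0,0,-1,1],[0,0,0,0,0,-1,1],[0,0,0,0,0,-0.5,1],[0,0,0,0,0,0,1],[0,0,0,0,0,0,1],[0,0,0,0,0,0,1],[0,0,0,0,0,0,1],[0,0,0,0,0,0,1]]]'

```text
time: 25.42
tool_pos: [0.5001, 0.1815, 0.1598]
tcp_rot: [0.033, 0.999, -0.0, -0.001]
force: [-0.3, -0.4, 0.2]
width: 0.0004
grip_force: 0.0
```

Run:
```python
from station import manip
import cv2,numpy as np
b=manip.grab_frame("scene")["color"][:,:,::-1]
cv2.imwrite("pics/g7.png",np.clip(cv2.resize(b,(800,600),interpolation=2)*1.5,0,255).astype(np.uint8));s=manip.read_state();print(s["tool_pos"],s["force"])
```

```text
[0.50029907 0.18151172 0.16011612] [-0.50585971 -0.25978142 -1.02137329]
```

View pics/g7.png

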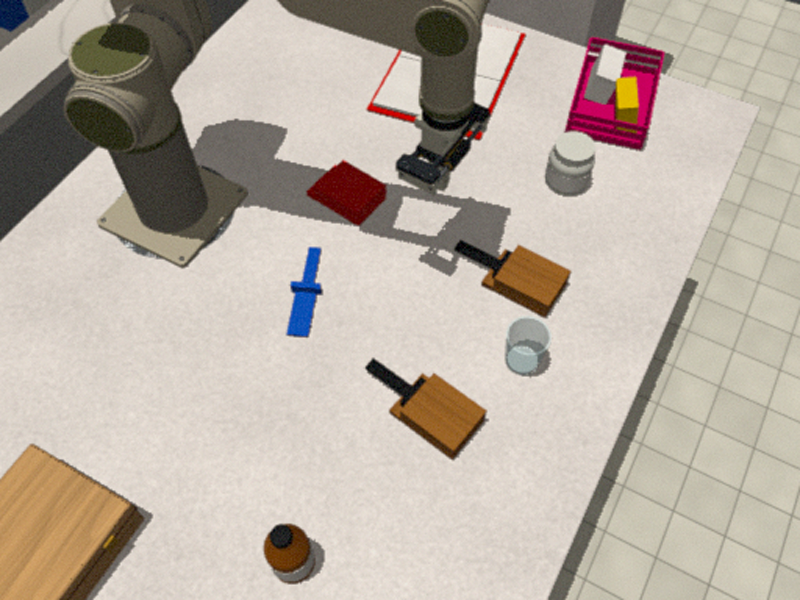

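Both spatulas are stored with the handle out, at (480,254) and (390,376). The other objects are where they were, and the gripper is clear at (430,165).

```bash
python3 -c "
from station import manip
print(manip.finish_job())"
```

```text
the job is handed in; nothing more can be done
None
```

The wrongly stored spatula was pulled out, laid flat and released, then slid blade first into the same block until the collar met the face. The final picture shows nothing else disturbed, and the job was handed in at about 25 s; no verdict came back.

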